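# Fill the tasting jar and snap its cap on

## Task

Scoop up the little red cheeses in the white tray with the blue-handled scoop and tip at least two of them into the glass tasting jar, spilling none on the counter and not touching cheese with the fingers; then put the scoop back in the tray. Fit the green snap cap on the jar and press it down until it clicks, and go on pressing after the click so that it sits fully home. Finish while still holding the cap's knob and pressing it down firmly (about 10 newtons); do not let go, and leave the honey, the oil and the cheese wedge where they are.

Things in the scene. Friction and masses are not known exactly. Their poses are not given: they have to be found in the camera images.
- tray: Fixed white tray, 230 (x) x 70 (y) x 34 mm high, open on top; walls 4 mm thick, inner floor 8 mm above its underside, inside 222 x 62 mm. Origin: centre of its underside. Its -x end, nearer the robot, has a higher wall (60 mm) to scoop against: there the cheeses start; the scoop starts standing at the +x end.
- scoop_grip (a point): Grip point of the scoop: centre of its upright flat blue handle (14 mm thick along the scoop's y, 26 mm along its x, from 3 to 80 mm above the scoop's underside), 60 mm above the underside, so 68 mm above the counter when the scoop stands in the tray. Axes are the scoop's: x points away from its mouth, z up.
- scoop_lip (a point): Middle of the scoop's front edge, 79 mm from the handle's axis towards the scoop's -x, 1 mm above its underside. The ramp's top stands about 2 mm proud of the pan's floor: cheeses stay in when the scoop is lifted level and roll out when its mouth is tipped well down (over 35 degrees). Pushed along the tray floor to the end wall, it runs under the cheeses.
- cheese0_center (a point): Centre of a round red wax-coated mini cheese, 24 mm in diameter, 11 g (first of four)
- cheese1_center (a point): Centre of a round red wax-coated mini cheese, 24 mm in diameter, 11 g (second of four)
- cheese2_center (a point): Centre of a round red wax-coated mini cheese, 24 mm in diameter, 11 g (third of four)
- cheese3_center (a point): Centre of a round red wax-coated mini cheese, 24 mm in diameter, 11 g (fourth of four)
- jar_mouth (a point): Centre of the rim of the glass tasting jar, 100 mm above the counter; z up. Mouth 72 mm wide inside; neck 81 mm outside, tapering to 76 mm at the rim as a lead-in for the cap; inner floor 85 mm below the rim. Four sprung steel balls stand out round the neck 14 mm below the rim: they make the click.
- cap_knob (a point): Middle of the round knob (30 mm in diameter, from 26.5 to 60.5 mm above the cap's underside) of the loose green snap cap, on its axis, 43.5 mm above the underside. The cap starts the right way up on the counter. When it is home on the jar this point is 22 mm above the rim.
- cap_seat (a point): Middle of the underside of the cap's top plate (21.5 mm above the cap's underside, 22 mm below cap_knob), which rests on the jar's rim when the cap is home; z along the cap's axis.
- cap: The whole snap cap, 98 mm in diameter, about 80 g; origin at the centre of its underside; skirt 85 mm inside at its bottom lip. Pushed over the rim, it meets the sprung balls 10 mm before home (8 to 15 N of push), then the push drops, it snaps over them and stops hard, fully home.
- jar: The whole jar with its black foot 110 mm across, fixed to the counter; origin on the counter on its axis.
- scoop: The whole grey metal scoop, 110 g; origin on its underside below the handle. Pan 56 mm wide (inside 52), back wall 30 mm high, cheeks 22 mm high at the rear and 5 mm over the front 24 mm; inner floor 3 mm thick from x = -16 to -71 mm, then a ramp falling to the front edge at x = -79 mm.
- honey: Bystander: honey jar, 66 mm wide, 95 mm high, brass lid; origin at its underside.
- oil: Bystander: green oil bottle, 60 mm wide, 210 mm high; origin at its underside.
- wedge: Bystander: pale cheese wedge, about 90 x 60 x 52 mm; origin at its underside.
- cheese0: The same mini cheese as cheese0_center, as a whole
- cheese1: The same mini cheese as cheese1_center, as a whole
- cheese2: The same mini cheese as cheese2_center, as a whole
- cheese3: The same mini cheese as cheese3_center, as a whole
Things that resemble listed ones, but are neither listed nor needed, are in the scene too. What is shaped like the tray but brown or purple is not meant.

How it is judged (in metres and radians):
On the way, in this order (a step that is already met when the one before it is completed fails the run):
1. at least two cheeses lie in the open jar ((((horizontal distance between cheese0_center and jar_mouth below 0.036 m and z of cheese0_center in the frame of jar_mouth between -0.095 and -0.012 m) and (horizontal distance between cheese1_center and jar_mouth below 0.036 m and z of cheese1_center in the frame of jar_mouth between -0.095 and -0.012 m)) or ((horizontal distance between cheese0_center and jar_mouth below 0.036 m and z of cheese0_center in the frame of jar_mouth between -0.095 and -0.012 m) and (horizontal distance between cheese2_center and jar_mouth below 0.036 m and z of cheese2_center in the frame of jar_mouth between -0.095 and -0.012 m)) or ((horizontal distance between cheese0_center and jar_mouth below 0.036 m and z of cheese0_center in the frame of jar_mouth between -0.095 and -0.012 m) and (horizontal distance between cheese3_center and jar_mouth below 0.036 m and z of cheese3_center in the frame of jar_mouth between -0.095 and -0.012 m)) or ((horizontal distance between cheese1_center and jar_mouth below 0.036 m and z of cheese1_center in the frame of jar_mouth between -0.095 and -0.012 m) and (horizontal distance between cheese2_center and jar_mouth below 0.036 m and z of cheese2_center in the frame of jar_mouth between -0.095 and -0.012 m)) or ((horizontal distance between cheese1_center and jar_mouth below 0.036 m and z of cheese1_center in the frame of jar_mouth between -0.095 and -0.012 m) and (horizontal distance between cheese3_center and jar_mouth below 0.036 m and z of cheese3_center in the frame of jar_mouth between -0.095 and -0.012 m)) or ((horizontal distance between cheese2_center and jar_mouth below 0.036 m and z of cheese2_center in the frame of jar_mouth between -0.095 and -0.012 m) and (horizontal distance between cheese3_center and jar_mouth below 0.036 m and z of cheese3_center in the frame of jar_mouth between -0.095 and -0.012 m)))), for 0.1 s.
2. the scoop is back in the tray and let go (x of scoop_grip in the frame of tray between -0.113 and 0.113 m and y of scoop_grip in the frame of tray between -0.03 and 0.03 m and z of scoop_grip in the frame of tray below 0.085 m and contact force between the fingers and scoop below 0.1 N), for 0.2 s.
3. the cap has clicked, is fully home and is pressed down (horizontal distance between cap_seat and jar_mouth below 0.004 m and z of cap_seat in the frame of jar_mouth between -0.003 and 0.0015 m and angle between cap_seat's own z axis and vertical below 0.06 rad and contact force between cap and jar above 5 N), for 0.5 s.
At the end, for the whole second after the job is handed in: At least two cheeses inside the jar; the cap on the jar within 4 mm of its axis, upright within 0.06 rad, its plate within 1.5 mm of the rim; the fingers on the cap and at least 5 N between cap and jar; the scoop standing low in the tray, let go (all of step 2 and all of step 3 and (((horizontal distance between cheese0_center and jar_mouth below 0.036 m and z of cheese0_center in the frame of jar_mouth between -0.095 and -0.012 m) and (horizontal distance between cheese1_center and jar_mouth below 0.036 m and z of cheese1_center in the frame of jar_mouth between -0.095 and -0.012 m)) or ((horizontal distance between cheese0_center and jar_mouth below 0.036 m and z of cheese0_center in the frame of jar_mouth between -0.095 and -0.012 m) and (horizontal distance between cheese2_center and jar_mouth below 0.036 m and z of cheese2_center in the frame of jar_mouth between -0.095 and -0.012 m)) or ((horizontal distance between cheese0_center and jar_mouth below 0.036 m and z of cheese0_center in the frame of jar_mouth between -0.095 and -0.012 m) and (horizontal distance between cheese3_center and jar_mouth below 0.036 m and z of cheese3_center in the frame of jar_mouth between -0.095 and -0.012 m)) or ((horizontal distance between cheese1_center and jar_mouth below 0.036 m and z of cheese1_center in the frame of jar_mouth between -0.095 and -0.012 m) and (horizontal distance between cheese2_center and jar_mouth below 0.036 m and z of cheese2_center in the frame of jar_mouth between -0.095 and -0.012 m)) or ((horizontal distance between cheese1_center and jar_mouth below 0.036 m and z of cheese1_center in the frame of jar_mouth between -0.095 and -0.012 m) and (horizontal distance between cheese3_center and jar_mouth below 0.036 m and z of cheese3_center in the frame of jar_mouth between -0.095 and -0.012 m)) or ((horizontal distance between cheese2_center and jar_mouth below 0.036 m and z of cheese2_center in the frame of jar_mouth between -0.095 and -0.012 m) and (horizontal distance between cheese3_center and jar_mouth below 0.036 m and z of cheese3_center in the frame of jar_mouth between -0.095 and -0.012 m))) and contact force between the fingers and cap above 3 N); the arm keeps its last pose, push and grip.
It fails at once if a cheese is spilled on the counter or floor (height (world z) of any of cheese0_center, cheese1_center, cheese2_center, cheese3_center below 0.016 m).
It fails at once if the fingers touch a cheese (contact force between the fingers and cheese0 above 0.3 N or contact force between the fingers and cheese1 above 0.3 N or contact force between the fingers and cheese2 above 0.3 N or contact force between the fingers and cheese3 above 0.3 N).
It fails at once if a bystander is moved more than 30 mm (distance of any of honey, oil, wedge from where it was at the start of the episode above 0.03 m).
It also fails if it takes over 69 s, if anything falls off the work surface, if the arm or the gripper's body presses on something with over 40 N, if the wrist force passes 120 N, or if a joint passes its speed limit or range.

## Robot

A 6-joint arm with a two-finger parallel gripper is mounted at the origin on the work surface. World frame = base frame: x ahead of the robot, y to its left, z up, the work surface at z = 0. Lengths are in mm, angles in rad, forces in N, time in s.
With the tool pointing down it reaches from about 325 to 775 mm from the base axis. Payload 5.5 kg.
Tool frame: the origin (TCP) lies on the front face of the gripper's body, between the roots of the fingers; the fingertips stand 80 mm ahead of it and the grasp point (between the pads) lies 61 mm ahead of it; z points along the fingers, y is the direction in which the jaws open and shut (so a half turn about z gives the same grasp; the last joint's range is limited). The gripper opens to 88 mm and grips with 3 to 60 N. Pads are 20 mm wide; open, the fingers measure 115 mm over their backs; the gripper's body (75 mm by 178 mm) begins 61 mm behind the grasp point.
Start: joints at [1.157, 0.091, 1.231, -0, 1.82, -0.057], TCP at [209.572, 562.225, 302.631] pointing down, gripper open.
Joint ranges: [-2.87, 2.87], [-0.86, 2.18], [0.17, 2.46], [-1.51, 4.65], [0.06, 2.69], [-2.65, 2.65]. Speed limits (rad/s): [2.57, 2.57, 3.01, 3.14, 3.14, 3.14].

## Interface

Orientations are given as a 3x3 rotation matrix whose columns are the frame's x, y, z axes.
In Python, from plant import bot, hand, solve_ik, eyes, ticket, status gives the robot as it stands. Calls block until the motion is done:
- bot.movep(position, orientation): joint-space move of the TCP to a pose.
- bot.servo_line(position, max_speed=150, frame=None): straight line of the TCP; frame=None keeps the orientation; max_speed is the mean speed in mm/s.
- bot.set_joints(angles): joint-space move.
- hand.let_go() and hand.grasp(): open the fingers fully, or close them until they stop; the grip force is fixed at half the most.
- bot.sleep(seconds).
- solve_ik(position, orientation): joint angles nearest the present ones, or None.
- eyes.grab_frame(name): name is "side" or "top" or "wrist"; returns the picture (420x560x3 uint8, red, green, blue); there is no depth.
- eyes.calibration(name): a dict with "camera_matrix" (3x3 intrinsics, pixels), "k1" (the pictures are not rectified: a ray, as slopes to the right and down, at radius r is drawn at 1 + k1 r^2 times it, then the intrinsics apply), "rvec" (rotation vector, rad) and "tvec" (3), from world to camera coordinates, as OpenCV has them; the wrist camera has in their place "tool_from_camera" (4x4, takes a point from camera to tool coordinates, whose origin is the TCP and whose axes are the flange's). Camera axes: x right, y down, z forward; pixel columns grow to the right and rows downward; lengths in mm; the calibration is good to about 2 mm. A picture is of the moment at which its call begins: read the wrist's pose just before it. calibration takes no time and is no camera call.
A pose or a line that the arm cannot do raises bot.IKError and nothing moves.
- ticket.hand_in(): hands the job in, once; it reports no verdict.
Readings, each from a call of its own:
- status.read_t(): time.
- status.read_q(): joint angles.
- status.read_dq(): joint speeds.
- status.read_joint_efforts(): joint torques, N m.
- status.read_tool_pos(): TCP position.
- status.read_eef_rot(): TCP orientation.
- status.read_wrist_force(): force on the tool from outside, world axes, zero at the start.
- status.read_moment(): the same for the moment, N m.
- status.read_opening(): finger opening in mm.
Only numpy, scipy, OpenCV 4.12 (cv2) and the standard library are available. Lean on these libraries where they do the work, as an engineer would, in place of code of your own. Each camera call takes 0.05 s, during which the arm holds its last target. There are 200 camera calls.

## Working session

There is one attempt and no reset: what is moved stays moved. The work goes in short steps, each a Python script; the robot and the scene stay as the last script left them, time stands still between calls to the robot, and variables do not carry over. Pictures are saved under pics/ and viewed, about 8 in all and at most 12, crops included, and the job is handed in when it is done.

```bash
ls; mkdir -p pics; cat > h.py <<'E'
import numpy as np, cv2
from plant import bot, hand, solve_ik, eyes, ticket, status
def save(n,im): cv2.imwrite(f'pics/{n}.png',im[:,:,::-1])
def cam(name, pose=None):
    c=eyes.calibration(name);K=np.array(c['camera_matrix'],float)
    if 'rvec' in c:
        R=cv2.Rodrigues(np.array(c['rvec'],float))[0];t=np.array(c['tvec'],float).ravel()
        Rw=R.T;o=-R.T@t
    else:
        p,Rt=pose;T=np.array(c['tool_from_camera'],float);Rw=Rt@T[:3,:3];o=p+Rt@T[:3,3]
    return K,c['k1'],Rw,o
def ray(C,uv):
    K,k1,Rw,o=C
    d=np.linalg.solve(K,[uv[0],uv[1],1.])[:2];r=np.linalg.norm(d);s=r
    for _ in range(30): s=r/(1+k1*s*s)
    d=d*(s/r if r>0 else 1)
    return o,Rw@np.array([d[0],d[1],1])
def onz(C,uv,z):
    o,d=ray(C,uv);return o+d*(z-o[2])/d[2]
def proj(C,P):
    K,k1,Rw,o=C;q=Rw.T@(np.asarray(P,float)-o);d=q[:2]/q[2];d=d*(1+k1*(d@d));return (K@[d[0],d[1],1])[:2]
def pose(): return np.array(status.read_tool_pos(),float),np.array(status.read_eef_rot(),float)
def wrist():
    p=pose();im=eyes.grab_frame('wrist');return im,cam('wrist',p)
def down(yaw): # jaw axis y at angle yaw from world +y
    c,s=np.cos(yaw),np.sin(yaw);return np.array([[c,s,0],[s,-c,0],[0,0,-1.]])
E
python3 - <<'E'
from h import *
a=eyes.grab_frame('top');b=eyes.grab_frame('side');save('top0',a);save('side0',b)
for n in('top','side'):
    C=cam(n);print(n,C[3].round(),C[2].round(2).tolist(),C[0].round(1).tolist(),C[1])
print(eyes.calibration('wrist'));print(status.read_eef_rot(),status.read_t())
E
```

```text
pics
top [ 360.   21. 1688.] [[-0.01, -0.99, 0.13], [-1.0, 0.01, -0.0], [0.0, -0.13, -0.99]] [[531.2, 0.0, 272.4], [0.0, 531.2, 199.5], [0.0, 0.0, 1.0]] -0.028651352851286473
side [421. 993. 747.] [[-0.99, -0.08, 0.11], [-0.14, 0.55, -0.83], [0.01, -0.83, -0.55]] [[410.6, 0.0, 275.0], [0.0, 410.6, 212.9], [0.0, 0.0, 1.0]] -0.08339796044136849
{'camera_matrix': array([[372.41837842,   0.        , 283.12601921],
       [  0.        , 372.41837842, 199.54251702],
       [  0.        ,   0.        ,   1.        ]]), 'k1': -0.1037391821612505, 'tool_from_camera': array([[-2.55880936e-04, -9.56800973e-01, -2.90743587e-01,
         7.98840132e+01],
       [ 9.99999835e-01, -9.50577251e-05, -5.67268126e-04,
         2.46942124e-01],
       [ 5.15125270e-04, -2.90743684e-01,  9.56800839e-01,
        -8.18276916e+01],
       [ 0.00000000e+00,  0.00000000e+00,  0.00000000e+00,
         1.00000000e+00]])}
[[-9.37038092e-01  3.49226491e-01 -6.86809166e-04]
 [ 3.49227161e-01  9.37036611e-01 -1.66743616e-03]
 [ 6.12524541e-05 -1.80230361e-03 -9.99998374e-01]] 0.1
```

View pics/top0.png

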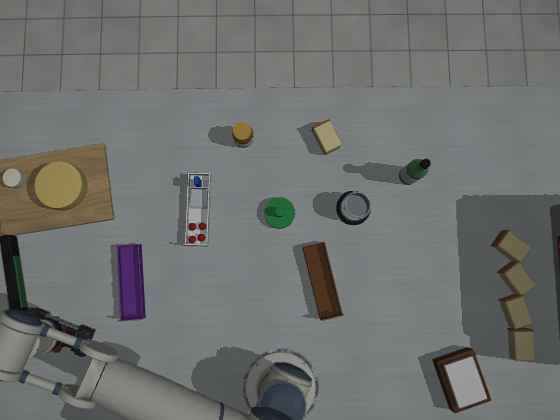

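View pics/side0.png

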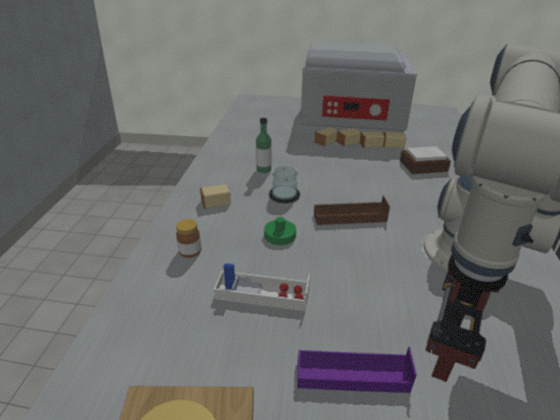

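Top view: the white tray is at (198,209), with the blue handle at (198,182) and the red cheeses around (198,232). The jar is at (353,207), the green cap at (280,212), honey at (242,132), the wedge at (327,136) and oil at (415,170). The tray-shaped decoys are the purple one at (131,282) and the brown one at (322,281). The white one matches the description and holds the cheeses and scoop. I'll measure now.

```bash
cat > m.py <<'E'
from h import *
a=cv2.imread('pics/top0.png');hsv=cv2.cvtColor(a,cv2.COLOR_BGR2HSV);C=cam('top')
def blobs(m,box,amin=8):
    x0,y0,x1,y1=box;k=np.zeros(m.shape,np.uint8);k[y0:y1,x0:x1]=m[y0:y1,x0:x1]
    n,l,s,c=cv2.connectedComponentsWithStats(k);return [(c[i],s[i,4],l==i) for i in range(1,n) if s[i,4]>=amin]
b=(170,160,225,255)
for c,n,_ in blobs(cv2.inRange(hsv,(100,120,40),(130,255,255)),b): print('handle',c,n,onz(C,c,80).round(1))
r=cv2.inRange(hsv,(0,120,60),(8,255,255))|cv2.inRange(hsv,(172,120,60),(180,255,255))
for c,n,_ in blobs(r,b): print('cheese',c,n,onz(C,c,20).round(1))
w=cv2.inRange(hsv,(0,0,175),(180,60,255))
for c,n,l in blobs(w,b,80):
    rc=cv2.minAreaRect(np.argwhere(l)[:,::-1].astype(np.float32));print('tray',n,rc,[onz(C,p,34).round(1).tolist() for p in cv2.boxPoints(rc)])
for c,n,l in blobs(cv2.inRange(hsv,(50,120,40),(85,255,255)),(255,190,305,240),50):
    (cc,rr)=cv2.minEnclosingCircle(np.argwhere(l)[:,::-1].astype(np.float32));print('cap',cc,rr,onz(C,cc,24).round(1),)
d=cv2.inRange(hsv,(0,0,0),(180,255,70))
for c,n,l in blobs(d,(330,185,378,232),50):
    (cc,rr)=cv2.minEnclosingCircle(np.argwhere(l)[:,::-1].astype(np.float32));print('jarfoot',cc,rr,onz(C,cc,5).round(1),n)
cr=cv2.hconcat([cv2.resize(a[160:260,165:235],None,fx=5,fy=5,interpolation=cv2.INTER_CUBIC),cv2.resize(a[160:260,325:385],None,fx=5,fy=5,interpolation=cv2.INTER_CUBIC)])
cv2.imwrite('pics/crop0.png',cr)
E
python3 m.py
```

```text
handle [196.96774194 181.16129032] 62 [629.4 248.   80. ]
cheese [192.12820513 226.12820513] 39 [496.2 270.6  20. ]
cheese [201.72222222 225.86111111] 36 [496.8 240.4  20. ]
cheese [200.76315789 237.18421053] 38 [461.2 243.2  20. ]
cheese [191.87179487 239.02564103] 39 [455.7 271.1  20. ]
cap (279.0517272949219, 212.36207580566406) 15.485214233398438 [536.4  -3.4  24. ]
jarfoot (352.8719482421875, 207.5792694091797) 17.313865661621094 [ 551.2 -239.4    5. ] 279
jarfoot (359.0, 203.0) 11.401854515075684 [ 565.7 -259.5    5. ] 79
```

View pics/crop0.png

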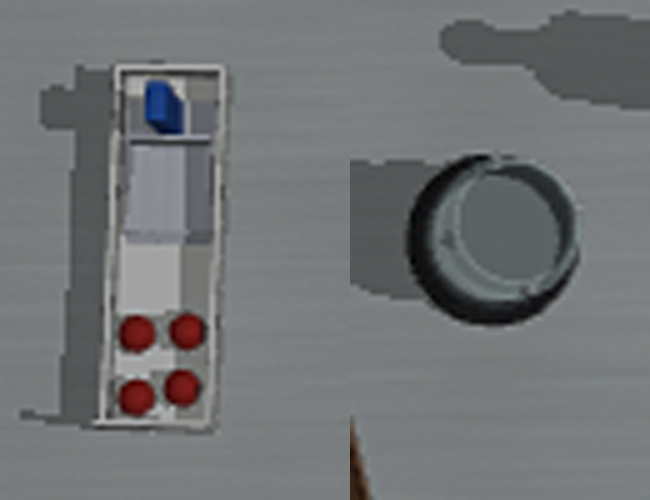

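Crop: the white tray holds four red balls in a loose 2x2 at its lower (-x) end and the blue-handled scoop at the +x end. It is clearly the listed tray. The jar is open and its rim is centred near (358,205). Next I'll take close looks, first above the cap and jar, then above the tray.

```bash
python3 - <<'E'
from h import *
R=down(np.pi)
for nm,p in(('w_jar',[560,-125,330]),('w_tray',[560,255,300])):
    bot.movep(p,R);im,C=wrist();save(nm,im);np.savez(nm,K=C[0],k=C[1],R=C[2],o=C[3])
    print(nm,status.read_t(),status.read_tool_pos(),np.round(status.read_q(),2))
a=cv2.imread('pics/w_jar.png');b=cv2.imread('pics/w_tray.png')
cv2.imwrite('pics/both.png',cv2.resize(cv2.vconcat([a,b]),(560*5//7,600)) )
E
```

```text
w_jar 2.875 [ 560.16156938 -124.28035463  329.97463681] [-0.28  0.03  1.25  0.    1.87 -1.85]
w_tray 4.3417 [560.50437894 253.76239158 300.27885861] [ 0.37  0.13  1.19 -0.    1.82 -1.2 ]
```

View pics/w_jar.png

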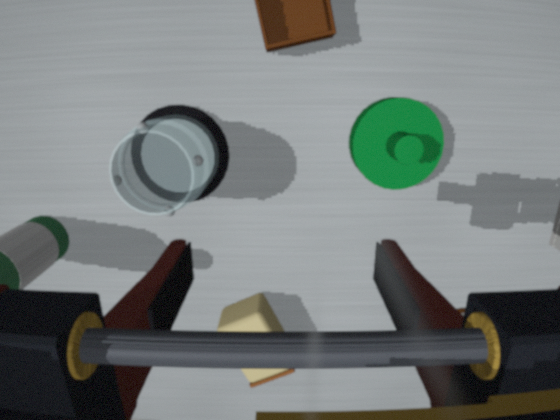

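View pics/w_tray.png

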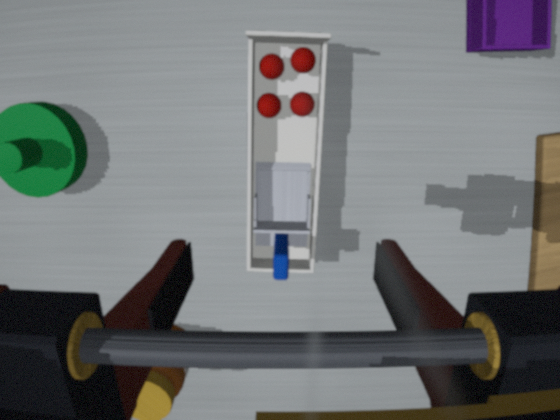

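w_jar: the jar rim is a ring centred near (155,168), with steel balls at (118,180) and (198,160). The cap is a disc at (396,143) and its knob top is at (408,149). w_tray: the z=34 rim corners are at (248,271) and (313,271), the high-wall top corners at (247,34) and (329,36), and the blue handle is at (281,234–278). I'll convert these to positions and reproject them as a check.

```bash
python3 - <<'E'
from h import *
L=lambda n:(lambda d:(d['K'],float(d['k']),d['R'],d['o']))(np.load(n+'.npz'))
J=L('w_jar');T=L('w_tray');Tp=cam('top');f=lambda v:np.round(v,1).tolist()
print('jar rim wrist',f(onz(J,(155,168),100)),'top',f(onz(Tp,(358.2,205),100)))
bl=[onz(J,p,86) for p in((118,180),(198,160),(143,128),(172,212))];print('balls',f(np.mean(bl[:2],0)),f(np.mean(bl,0)))
print('edge diam',f(onz(J,(110,168),100)-onz(J,(201,168),100)))
print('knob',f(onz(J,(408,149),60.5)))
g=cv2.cvtColor(cv2.imread('pics/w_jar.png'),cv2.COLOR_BGR2HSV);m=cv2.inRange(g,(45,100,40),(85,255,255));m[:,:330]=0;m[220:]=0
cn=max(cv2.findContours(m,0,1)[0],key=cv2.contourArea);e=cv2.fitEllipse(cn);print('cap ell',e,f(onz(J,e[0],24)))
b=cv2.imread('pics/w_tray.png');g=cv2.cvtColor(b,cv2.COLOR_BGR2HSV);m=cv2.inRange(g,(100,120,40),(130,255,255))
ys,xs=np.nonzero(m);print('blue bbox',xs.min(),xs.max(),ys.min(),ys.max())
for p,z in(((248,271),34),((313,271),34),((247,34),60),((329,36),60)): print('tray',p,f(onz(T,p,z)))
for x in (270,275): 
  for p in ((276,x),(286,x)):print('handle top',f(onz(T,p,88)))
r=cv2.inRange(g,(0,120,60),(8,255,255))|cv2.inRange(g,(172,120,60),(180,255,255));r[150:]=0
n,l,s,c=cv2.connectedComponentsWithStats(r)
for i in range(1,n):
    if s[i,4]>60: print('ch',f(c[i]),f(onz(T,c[i],20)))
cv2.imwrite('pics/crop1.png',cv2.hconcat([cv2.resize(b[20:290,235:345],None,fx=2.2,fy=2.2,interpolation=2),cv2.resize(b[225:285,255:325],(700*600//600,594)[:2] if 0 else (500,594),interpolation=2)]))
E
```

```text
jar rim wrist [546.6, -235.0, 100.0] top [548.1, -241.0, 100.0]
balls [551.6, -238.1, 86.0] [552.1, -237.9, 86.0]
edge diam [-0.5, -80.8, 0.0]
knob [536.2, -4.4, 60.5]
cap ell ((396.5476379394531, 142.3980255126953), (90.0875473022461, 93.57942199707031), 68.21367645263672) [535.2, -4.9, 24.0]
blue bbox 273 288 234 278
tray (248, 271) [664.3, 217.1, 34.0]
tray (313, 271) [664.3, 284.9, 34.0]
tray (247, 34) [437.9, 224.7, 60.0]
tray (329, 36) [439.5, 291.4, 60.0]
handle top [634.7, 247.6, 88.0]
handle top [634.7, 256.3, 88.0]
handle top [639.7, 247.5, 88.0]
handle top [639.7, 256.4, 88.0]
ch [302.4, 59.7] [455.5, 271.9, 20.0]
ch [271.0, 66.0] [461.2, 242.8, 20.0]
ch [301.5, 103.7] [495.7, 271.4, 20.0]
ch [268.5, 105.0] [496.8, 240.1, 20.0]
```

View pics/crop1.png

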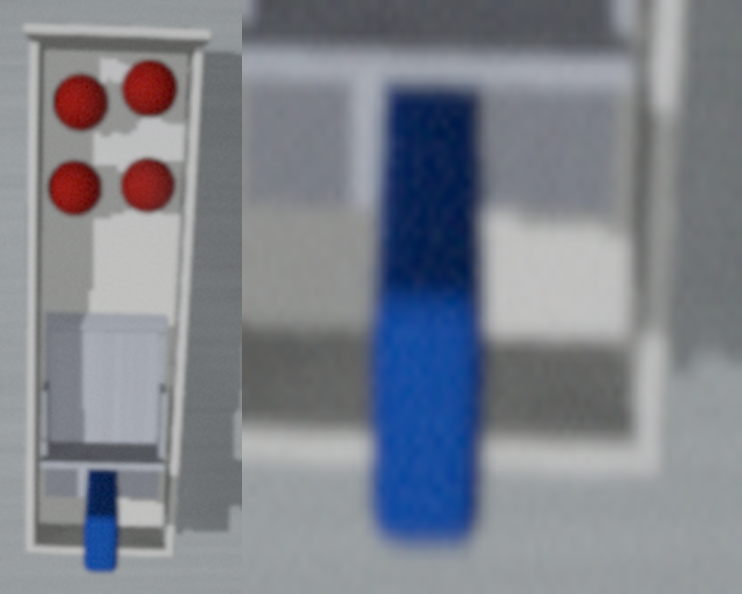

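The top face of the blue handle is at (281,267), about (631,252). The tray centre is about (551,254.5) with yaw about -0.031, and the jar is about (549,-238). Next I'll grasp the scoop.

```bash
cat >> h.py <<'E'
YAW=-0.031; U=np.array([np.cos(YAW),np.sin(YAW),0])
RT=down(np.pi+YAW)
def F(): return np.array(status.read_wrist_force(),float)
E
python3 - <<'E'
from h import *
bot.movep([631,252,190],RT)
bot.servo_line([631,252,125],100)
hand.grasp();bot.sleep(.2)
print(status.read_opening(),F().round(2),pose()[0].round(1),status.read_t())
p=pose()[0]
q=p-U*90; bot.servo_line([q[0],q[1],124.7],70)
print(F().round(2),pose()[0].round(1))
for i in range(12):
    q=q-U*3; bot.servo_line([q[0],q[1],124.7],40); f=F(); print(pose()[0].round(1),f.round(1))
    if abs(f[0])>6: break
im,C=wrist();save('scooped',im);print(status.read_t())
E
```

```text
14.01845331929164 [-0.16 -0.23 -1.19] [631.  251.9 124.9] 7.05
[-1.49  0.22  1.97] [541.1 254.8 124.9]
[538.3 254.8 124.9] [ 0.5 -0.7  2.2]
[535.  254.9 124.9] [ 0.2 -0.8  2.3]
[532.  255.  124.9] [ 1.3 -1.2  2.2]
[528.9 255.2 124.9] [0.9 0.1 2.6]
[525.9 255.3 124.9] [ 1.4 -0.5  5. ]
[522.9 255.3 124.9] [ 1.3 -0.4  4.1]
[519.9 255.4 124.9] [ 1.2 -1.4  5.6]
[516.9 255.5 124.9] [1.9 0.4 4.7]
[515.6 255.4 125.4] [ 7.8 -1.4  3.1]
10.7833
```

View pics/scooped.png

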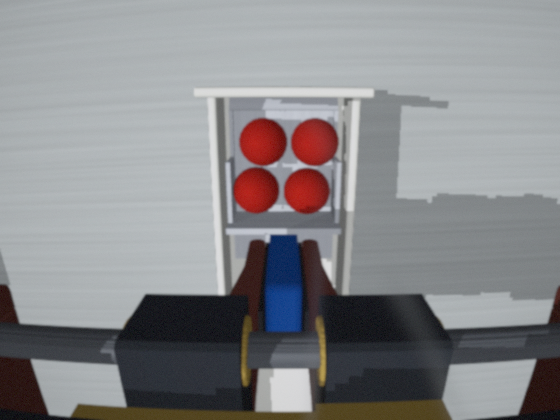

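All four cheeses are in the pan at (262,141), (314,141), (256,190) and (306,190). Next I'll lift with the mouth slightly up, check IK for the pour poses, and look again.

```bash
cat >> h.py <<'E'
def rot(th,yaw=YAW): # tool frame with the scoop's mouth tipped down by th (deg)
    t=np.radians(th);ax=np.array([-np.sin(yaw),np.cos(yaw),0])
    return cv2.Rodrigues(-ax*t)[0]@down(np.pi+yaw)
LIP=np.array([75.,0,116.])
def tcp_for(lip,th,yaw=YAW): # tool coords: lip at +LIP
    R=rot(th,yaw);return np.asarray(lip,float)-R@LIP,R
E
cat > lift.py <<'E'
from h import *
p,R=pose();C=cam('wrist',(p,R))
for r in(104,107,110): print('lip px',r,(onz(C,(286,r),9)-p).round(1))
print(rot(0).round(2).tolist(), R.round(2).tolist()); print('rot10 z',rot(50)[:,2].round(2))
for th in(-10,0,20,40,50,58):
    P,Q=tcp_for([561,-238,98 if th>30 else 125],th);s=solve_ik(P,Q);print(th,P.round(),None if s is None else np.round(s,2))
E
python3 lift.py
```

```text
lip px 104 [ -70.8    3.9 -116.4]
lip px 107 [ -69.3    3.8 -116.4]
lip px 110 [ -67.8    3.8 -116.4]
[[-1.0, 0.03, 0.0], [0.03, 1.0, 0.0], [0.0, 0.0, -1.0]] [[-1.0, 0.03, 0.0], [0.03, 1.0, 0.0], [-0.0, 0.0, -1.0]]
rot10 z [ 0.77 -0.02 -0.64]
-10 [ 655. -241.  226.] [-0.38  0.49  0.9  -0.06  1.92 -1.93]
0 [ 636. -240.  241.] [-0.41  0.31  1.1  -0.    1.74 -1.95]
20 [ 592. -239.  260.] [-0.5  -0.04  1.47  0.16  1.4  -2.04]
40 [ 544. -237.  235.] [-0.64 -0.35  1.86  0.43  1.06 -2.28]
50 [ 520. -237.  230.] [-0.72 -0.48  2.03  0.64  0.96 -2.46]
58 [ 502. -236.  223.] None
```

```bash
sed -i 's/^LIP=.*/LIP=np.array([71.,0,116.])/' h.py; cat > lift2.py <<'E'
from h import *
JAR=np.array([549.,-238.,0]);YP=np.arctan2(-238,549)
def lipat(d,z): return JAR+np.array([np.cos(YP)*d,np.sin(YP)*d,z])
for th in(-8,20,40,50,58):
    P,Q=tcp_for(lipat(12,98 if th>30 else 140),th,YP);s=solve_ik(P,Q);print(th,P.round(),None if s is None else np.round(s,2))
p,_=pose();p0=p.copy();np.save('p0',p)
lip=p-U*71-[0,0,116]
bot.servo_line(p+U*2,30)
P,Q=tcp_for(lip+U*3+[0,0,12],0);bot.servo_line(P,40)
P,Q=tcp_for(lip+U*5+[0,0,30],-8);bot.servo_line(P,40,Q)
P,Q=tcp_for(lip+U*8+[0,0,150],-8);bot.servo_line(P,100,Q)
print(pose()[0].round(1),F().round(2),status.read_t())
im,C=wrist();save('lifted',im)
E
python3 lift2.py
```

```text
-8 [ 639. -277.  245.] [-0.46  0.47  0.9  -0.01  1.92 -1.62]
20 [ 585. -254.  273.] [-0.47 -0.06  1.46  0.02  1.39 -1.63]
40 [ 542. -235.  232.] [-0.49 -0.41  1.91  0.06  0.94 -1.67]
50 [ 520. -226.  227.] [-0.5  -0.58  2.1   0.11  0.75 -1.71]
58 [ 504. -219.  220.] [-0.52 -0.71  2.24  0.16  0.6  -1.76]
[538.9 254.6 263.3] [-0.06  0.34 -1.58] 13.4667
```

View pics/lifted.png

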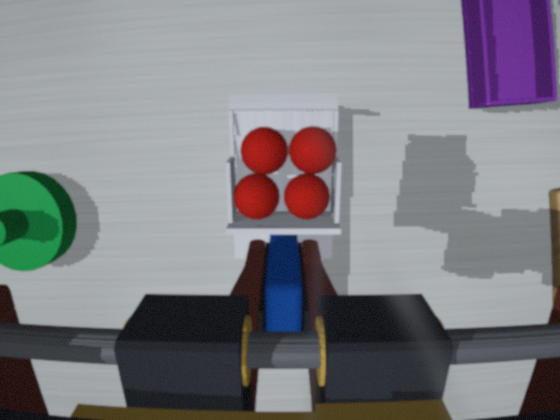

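Four cheeses are still in the pan at (264,150), (313,150), (257,196) and (306,196). Next I'll carry them to the jar and tip.

```bash
cat > pour.py <<'E'
from h import *
JAR=np.array([549.,-238.,0]);YP=np.arctan2(-238,549)
def go(d,z,th,v):
    P,Q=tcp_for(JAR+np.array([np.cos(YP)*d,np.sin(YP)*d,z]),th,YP);bot.servo_line(P,v,Q)
go(13,145,-8,170)
bot.sleep(.2)
im1,C=wrist();save('overjar',im1)
s=eyes.grab_frame('side');save('side_over',s)
go(13,118,0,60)
print(pose()[0].round(1),F().round(2),status.read_t())
cv2.imwrite('pics/ov.png',cv2.hconcat([cv2.resize(im1[40:260,150:420],(480,391)),cv2.resize(s[120:250,220:330],(320,391))])[:,:,::-1])
E
python3 pour.py
```

```text
[ 625.9 -271.3  234.5] [-0.6   0.91 -1.53] 17.675
```

View pics/ov.png

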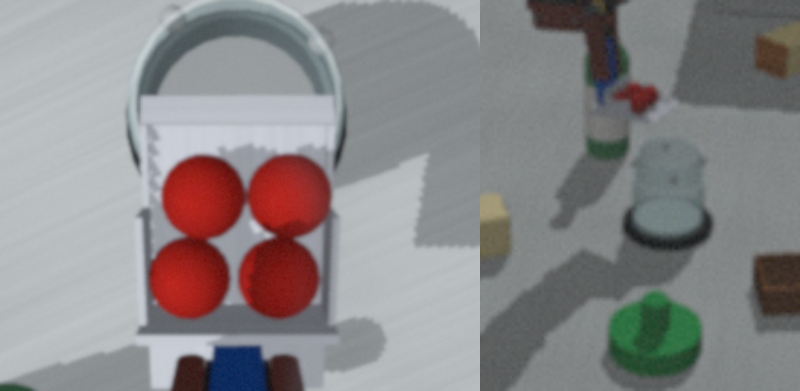

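```bash
python3 - <<'E'
from h import *
im=cv2.imread('pics/overjar.png')
JAR=np.array([549.,-238.,100]);YP=np.arctan2(-238,549)
u=np.array([np.cos(YP),np.sin(YP),0]);v=np.array([-u[1],u[0],0])
P,Q=tcp_for(JAR+u*13+[0,0,45],-8,YP);C=cam('wrist',(P,Q))
for n,d in(('c',0*u),('near robot',-38*u),('far',38*u),('l',38*v),('r',-38*v),('in near',-36*u)): print(n,proj(C,JAR+d).round(1))
print('lip',proj(C,JAR+u*13+[0,0,45]).round(1))
cv2.imwrite('pics/ovz.png',cv2.resize(im[0:150,180:390],None,fx=3.5,fy=3.5))
E
```

```text
c [282.9  91.1]
near robot [282.9  30. ]
far [282.9 151.1]
l [342.6  91.4]
r [223.2  91.5]
in near [282.9  33.3]
lip [282.8 105.1]
```

View pics/ovz.png

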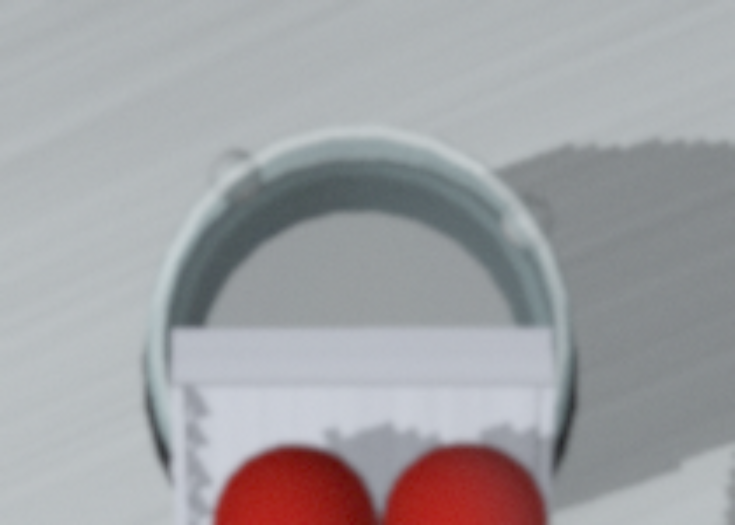

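Measured rim: its robot-side edge is at row 36, against 30 predicted, and the lip is at row 93, against 105. That puts the jar about 4 mm further out and the lip about 6 mm further forward. I'll correct both and tip.

```bash
sed -i 's/^LIP=.*/LIP=np.array([77.,0,116.])/' h.py; cat > pour2.py <<'E'
from h import *
JAR=np.array([552.7,-239.6,0]);YP=np.arctan2(-238,549)
def go(d,z,th,v):
    P,Q=tcp_for(JAR+np.array([np.cos(YP)*d,np.sin(YP)*d,z]),th,YP)
    bot.servo_line(P,v,Q)
go(13,114,0,60)
for z,th in((109,10),(105,20),(102,28),(100,36),(98,44),(98,51),(98,56)): go(13,z,th,55)
bot.sleep(.6)
print(pose()[0].round(1),F().round(2),status.read_t())
im,_=wrist();s=eyes.grab_frame('side');t=eyes.grab_frame('top')
cv2.imwrite('pics/pour.png',cv2.hconcat([cv2.resize(im[20:260,150:420],(440,391)),cv2.resize(s[120:250,220:330],(330,391))])[:,:,::-1])
E
python3 pour2.py
```

```text
[ 515.9 -223.6  226.7] [ 0.6  -0.38 -0.51] 22.0833
```

View pics/pour.png

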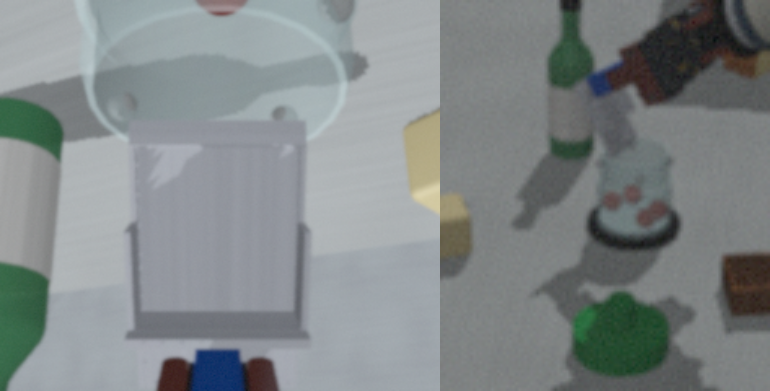

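All four cheeses are in the jar: the side crop shows four red balls inside it, and the pan is empty. That is 11 pictures viewed so far, so I'll rely on numeric checks from here. Next I'll return the scoop.

```bash
cat > ret.py <<'E'
from h import *
JAR=np.array([552.7,-239.6,0]);YP=np.arctan2(-238,549)
u=np.array([np.cos(YP),np.sin(YP),0])
P,Q=tcp_for(JAR+u*13+[0,0,130],45,YP);bot.servo_line(P,100,Q)
P,Q=tcp_for(JAR+u*13+[0,0,150],0,YP);bot.servo_line(P,100,Q)
bot.servo_line([560,254.2,250],230,RT)
bot.servo_line([560,254.2,140],120)
print(F().round(2))
for z in(131,128,126.2):
    bot.servo_line([560,254.2,z],40);print(pose()[0].round(1),F().round(2))
hand.let_go();bot.sleep(.3)
print(status.read_opening(),F().round(2))
bot.servo_line([560,254.2,200],120)
bot.movep([560,254.2,300],RT)
im,C=wrist();save('tray_after',im)
g=cv2.cvtColor(im,cv2.COLOR_RGB2HSV);m=cv2.inRange(g,(100,120,40),(130,255,255));ys,xs=np.nonzero(m);print('blue',xs.min(),xs.max(),ys.min(),ys.max(),onz(C,((xs.min()+xs.max())/2,ys.max()-12),88).round(1))
R=down(np.pi)
bot.movep([561,-4,300],R);im,C=wrist();save('cap_l',im)
g=cv2.cvtColor(im,cv2.COLOR_RGB2HSV);m=cv2.inRange(g,(45,90,30),(85,255,255))
cn=max(cv2.findContours(m,0,1)[0],key=cv2.contourArea);e=cv2.fitEllipse(cn);print('cap',e,onz(C,e[0],20).round(1),status.read_t())
bot.movep([577,-239,300],R);im,C=wrist();save('jar_l',im)
np.savez('jar_l',K=C[0],k=C[1],R=C[2],o=C[3]);j=im[40:250,170:400]
np.savez('cap_l',e=e[0])
c=cv2.imread('pics/cap_l.png')[40:250,170:400]
cv2.imwrite('pics/last.png',cv2.vconcat([cv2.hconcat([cv2.resize(j[:,:,::-1],None,fx=1.73,fy=1.73,interpolation=2),cv2.resize(c,None,fx=1.73,fy=1.73,interpolation=2)]),cv2.resize(cv2.imread('pics/tray_after.png')[20:240],(796,230))]))
print(status.read_t())
E
python3 ret.py
```

```text
[ 0.47  1.14 -0.85]
[559.8 254.1 130.6] [-0.61  0.06 -1.05]
[559.9 254.2 127.7] [-0.12 -0.16 -1.55]
[559.9 254.2 126.1] [-0.17  0.08 -1.35]
87.84848407612319 [ 0.08 -0.81  0.64]
blue 275 290 165 203 [562.5 253.8  88. ]
cap ((283.15533447265625, 146.224853515625), (98.99930572509766, 99.87994384765625), 97.31753540039062) [536.4  -3.   20. ] 32.325
33.3083
```

View pics/last.png

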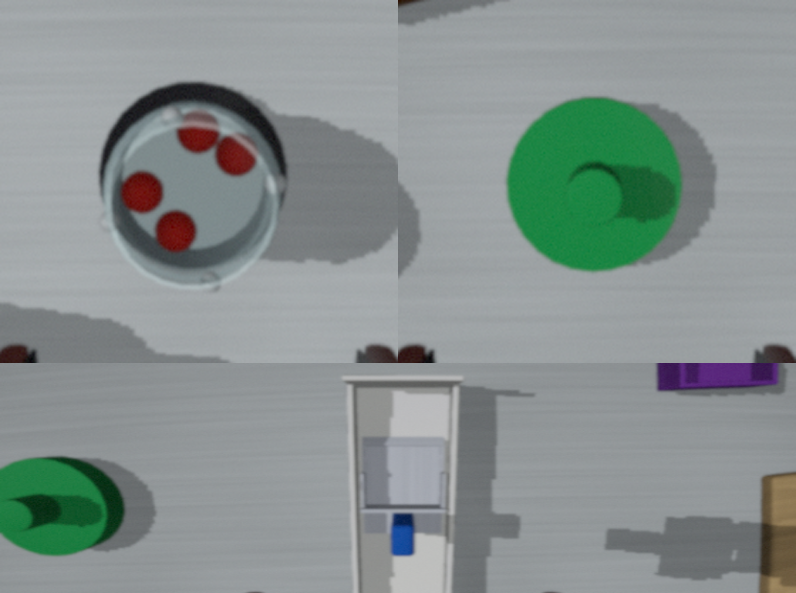

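Four cheeses lie in the jar and the scoop stands in the tray, let go. The jar's balls have their mean at image pixel (280.6,155.5), its rim centre is about (281,157.6), its foot centre about (281.8,142), and the knob top is at (283.9,152.7). I'll compute the positions and grasp the cap.

```bash
cat > cap.py <<'E'
from h import *
d=np.load('jar_l.npz');J=(d['K'],float(d['k']),d['R'],d['o'])
for n,p,z in(('balls',(280.6,155.5),86),('rim',(281,157.6),100),('foot',(281.8,142),8)): print(n,onz(J,p,z).round(1))
Rt=down(np.pi)
o=J[3]-[577-561,-239+4,0];Cc=(J[0],J[1],J[2],o)
print('knob',onz(Cc,(283.9,152.7),60.5).round(1),'disc26.5',onz(Cc,(283.2,146.2),26.5).round(1))
bot.movep([536.3,-3.7,190],Rt)
bot.servo_line([536.3,-3.7,110],100)
print(F().round(2)); hand.grasp();bot.sleep(.2);print(status.read_opening(),pose()[0].round(1),F().round(2))
bot.servo_line([536.3,-3.7,200],100);bot.sleep(.2)
print(status.read_opening(),F().round(2),status.read_t())
E
python3 cap.py
```

```text
balls [ 550.6 -239.4   86. ]
rim [ 549.7 -239.   100. ]
foot [ 550.9 -238.7    8. ]
knob [536.7  -1.7  60.5] disc26.5 [536.3  -2.3  26.5]
[ 0.91 -0.17  0.2 ]
29.280374114849266 [536.3  -3.7 110. ] [-0.04 -0.51  0.41]
29.27726059636095 [-0.21  0.59  0.21] 37.6667
```

```bash
python3 - <<'E'
from h import *
f=[]
for i in range(10): bot.sleep(.02);f.append(F())
print(np.mean(f,0).round(2),np.std(f,0).round(2))
def cap(name):
    im=eyes.grab_frame(name);g=cv2.cvtColor(im,cv2.COLOR_RGB2HSV);m=cv2.inRange(g,(50,120,30),(85,255,255))
    n,l,s,c=cv2.connectedComponentsWithStats(m);return [(c[i].round(1).tolist(),s[i].tolist()) for i in range(1,n) if s[i,4]>80],im
t,_=cap('top');s,_=cap('side');w,im=cap('wrist');save('capheld',im)
print(t,s,w,sep='\n')
for z in(49,139): print(z,proj(cam('top'),[536.3,-3,z+20]).round(),proj(cam('side'),[536.3,-3,z+20]).round())
p=pose();C=cam('wrist',p)
# expected cap disc in the wrist view if held: knob point 49mm above underside at grasp
g=cv2.cvtColor(im,cv2.COLOR_RGB2HSV);m=cv2.inRange(g,(45,90,30),(85,255,255));cn=max(cv2.findContours(m,0,1)[0],key=cv2.contourArea)
ex=cn.reshape(-1,2);L,R=ex[ex[:,0].argmin()],ex[ex[:,0].argmax()];T=ex[ex[:,1].argmin()]
zt=p[0][2]-61-49+26.5
print('extents',L,R,T,onz(C,L,zt).round(1),onz(C,R,zt).round(1),onz(C,T,zt).round(1))
E
```

```text
[-0.16 -0.12 -0.96] [0.24 0.55 0.51]
[([279.8, 220.2], [266, 216, 28, 10, 183]), ([19.6, 281.0], [13, 256, 14, 51, 282])]
[([280.4, 206.8], [265, 195, 32, 24, 447])]
[([282.9, 236.8], [185, 153, 196, 180, 22753])]
49 [279. 211.] [280. 216.]
139 [280. 207.] [281. 190.]
extents [185 246] [381 257] [272 153] [530.3 -51.4 116.5] [536.2  44.5 116.5] [484.9  -8.6 116.5]
```

The cap is held: weight about -1 N, and its disc is centred within about 2 mm of the tool. Now the jar: a guarded descent that nulls the side force.

```bash
cat > fit.py <<'E'
from h import *
def Fa(n=4):
    f=[]
    for i in range(n): bot.sleep(.02);f.append(F())
    return np.mean(f,0)
R=down(np.pi)
x,y=551.,-239.4
bot.servo_line([x,y,235],200,R);bot.sleep(.2)
f0=Fa(6);print('f0',f0.round(2))
bot.servo_line([x,y,214],60)
for z in(211,208,205,202,200):
    bot.servo_line([x,y,z],40);f=Fa()-f0;print(pose()[0].round(1),f.round(1))
    if f[2]>8: break
    if np.hypot(f[0],f[1])>1.5:
        x+=np.clip(f[0]*.2,-.8,.8);y+=np.clip(f[1]*.2,-.8,.8)
print(status.read_t(),x,y)
E
python3 fit.py
```

```text
f0 [ 0.39  0.2  -0.8 ]
[ 551.1 -239.4  211.2] [-1.1 -0.3 -0. ]
[ 551.  -239.4  207.9] [-0.3 -0.5  0.1]
[ 550.9 -239.4  204.8] [-0.3 -0.4 -0.4]
[ 550.9 -239.4  201.9] [-0.6  0.1 -0.2]
[ 551.  -239.4  200. ] [-0.6  0.  -0.4]
41.7083 551.0 -239.4
```

```bash
cat > press.py <<'E'
from h import *
from fit_f import Fa
x,y=551.,-239.4;z=200.
while z>180:
    z-=1. if z>190.5 else .5
    bot.servo_line([x,y,z],30);f=Fa(3);print(z,pose()[0].round(1),f.round(1))
    if z<193 and f[2]>10.5 or f[2]>30: break
bot.sleep(.5);print(Fa(6).round(2),pose()[0].round(2),status.read_opening(),status.read_t())
E
sed -n '/^def Fa/,/return/p' fit.py | sed '1i from h import *' > fit_f.py; python3 press.py
```

```text
199.0 [ 551.  -239.4  199.3] [-0.4  0.4  1.5]
198.0 [ 551.1 -239.5  198.8] [-1.3  0.4  5.4]
197.0 [ 551.2 -239.6  198.5] [-1.7  0.8  7.5]
196.0 [ 551.4 -239.7  198.2] [-1.7  0.5 10.2]
195.0 [ 551.5 -239.7  197.5] [-1.9  0.5 10.6]
194.0 [ 551.  -239.4  194. ] [-0.3  0.3  0.8]
193.0 [ 550.5 -239.3  190.4] [  2.3  -1.7 -10.1]
192.0 [ 550.6 -239.3  190.5] [  1.3  -1.6 -12.8]
191.0 [ 550.7 -239.3  190.5] [  0.1  -1.1 -12.1]
190.0 [ 550.9 -239.4  190.3] [-1.6 -0.1 -9.1]
189.5 [ 551.1 -239.4  190.1] [-2.6  0.5 -5.6]
189.0 [ 551.3 -239.4  189.6] [-1.7 -0.2 -3.2]
188.5 [ 551.4 -239.5  189.1] [-0.6 -0.2 -1.3]
188.0 [ 551.3 -239.5  188.6] [0.5 0.  0.2]
187.5 [ 551.3 -239.5  188.5] [-0.2  0.3  5. ]
187.0 [ 551.3 -239.5  188.5] [-0.7  0.6  6.9]
186.5 [ 551.3 -239.5  188.5] [-1.2  1.   8.9]
186.0 [ 551.3 -239.5  188.4] [-2.1  1.1 10.6]
[-2.2   1.05 11.04] [ 551.28 -239.48  188.45] 29.68275157601341 47.7083
```

It clicked at about 197.5 and stopped hard at z = 188.5, the height predicted for home, with about 11 N of push. One steadiness check, then I'll hand in.

```bash
python3 - <<'E'
from h import *
from fit_f import Fa
bot.sleep(.8);print(Fa(8).round(2),pose()[0].round(2),pose()[1][:,2].round(3),status.read_opening())
im=eyes.grab_frame('top');g=cv2.cvtColor(im,cv2.COLOR_RGB2HSV);m=cv2.inRange(g,(100,120,40),(130,255,255))[160:255,170:225]
ys,xs=np.nonzero(m);print('scoop handle',onz(cam('top'),(xs.mean()+170,ys.mean()+160),80).round(1),status.read_t())
ticket.hand_in()
E
```

```text
[-2.2   1.4  11.05] [ 551.26 -239.49  188.45] [ 0.002 -0.001 -1.   ] 29.506219277353416
scoop handle [559.6 250.6  80. ] 48.6917
the job is handed in; nothing more can be done
```

I scooped up all four cheeses and tipped them into the jar, put the scoop back in the tray, snapped the cap on and handed the job in at about 49 s. I was still gripping the knob and pressing down. No verdict is reported, so everything below comes from my own readings.

- **Cheeses:** the last jar view, taken before capping, showed all four inside.
- **Scoop:** it stands in the tray and has been let go. The final top view puts the handle at (560, 251), well inside the tray.
- **Cap:** the push built to about 10.6 N and then dropped at the click. The tool stopped hard at z = 188.45 mm, against 188.5 predicted for fully home.
- **Final push:** it held steady at about 11 N down over the last check, with 2–3 N of side force and the tool vertical.

**Not fully settled:**
- My jar-centre estimates disagreed by about 2–4 mm, so I used (551, -239.4), near their middle. The cap slid over the rim freely there.
- I did not measure the cap's tilt directly or look at it again after the click. Its fit is inferred from the height and forces.
- I did not re-measure the honey, oil and wedge; I planned the moves to stay clear of them.

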